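# Tip the tall carton into the taped scan spot and book it in

## Task

Topple the tall standing carton by pushing it near its top with the fingertips, so that it falls over and lies flat on its broad side inside the taped rectangle next to it; do not pick it up. Once it lies still in there, press the round scan button fully down and let it come back up. Leave the bottle, the jar and the squat box where they are.

Things in the scene. Friction and masses are not known exactly. Their poses are not given: they have to be found in the camera images.
- carton: Tall slim rigid brown carton, standing: 60 mm thick (its x), 110 wide (y), 180 tall (z), 0.2 to 0.42 kg. Origin: centre of its underside. Its x points into the rectangle, within 0.07 rad of its length. Its foot edge on that side stands 8 to 24 mm inside the end tape. Pushed high on its outer broad face, it tips about that edge, balances at about 18 degrees and then falls by itself along x.
- carton_mid (a point): Centre of the carton's volume, 90 mm above its origin along its z; 90 mm above the table while standing, 30 mm when it lies on its broad side.
- foot_l (a point): Carton, middle of the 60 mm edge of its underside at its +y side: (0, 55, 0) mm in its frame.
- foot_r (a point): The same at its -y side: (0, -55, 0) mm.
- top_l (a point): Carton, middle of the 60 mm edge of its top at its +y side: (0, 55, 180) mm in its frame.
- top_r (a point): The same at its -y side: (0, -55, 180) mm.
- zone: Rectangle of 12 mm wide white tape flat on the steel table (no step): 260 by 180 mm over its outer edges, 236 by 156 mm inside. Origin: its centre, on the table. Its x runs along the 260 mm length, away from the end where the carton stands; z up. Its place and angle vary: the carton may have to fall ahead, to the left or to the right.
- scan (a joint): Travel of the scan button in m: 0 up, 0.006 fully down; springy, about 5 N fully down, comes back up by itself.
- scan_top (a point): Centre of the top of the scan button, a round black cap 36 mm across on a small grey housing that is fixed to the table; pressed straight down. It stands to the left or to the right of the rectangle.
- bottle: Bystander: standing green glass bottle, 64 mm across, 140 mm tall, on the side opposite the button. Origin: centre of its underside.
- jar: Bystander: glass jar with steel lid, 68 mm across, 90 mm tall, beyond the rectangle on the left. Origin: centre of its underside.
- squat_box: Bystander: low brown box 80 by 110 mm and 65 mm tall, beyond the rectangle on the right. Origin: centre of its underside.
Things that resemble listed ones, but are neither listed nor needed, are in the scene too. What is meant by the part that bears scan is not blue, and is the smaller of those in its own colour. Leave any black or green look-alike of the carton alone.

How it is judged:
By the outcome, as a careful person would: the job done as asked, in the order asked, and still so for the second after the job is handed in, with the robot touching nothing.
It also fails if it takes over 45 s, if anything falls off the work surface, if the arm or the gripper's body presses on something with over 40 N, if the wrist force passes 120 N, or if a joint passes its speed limit or range.

## Robot

A 6-joint arm with a two-finger parallel gripper is mounted at the origin on the work surface. World frame = base frame: x ahead of the robot, y to its left, z up, the work surface at z = 0. Lengths are in m, angles in rad, forces in N, time in s.
With the tool pointing down it reaches from about 0.275 to 0.725 m from the base axis. Payload 5.6 kg.
Tool frame: the origin (TCP) lies on the mounting face of the last link; the fingertips stand 173 mm ahead of it and the grasp point (between the pads) lies 155 mm ahead of it; x points along the fingers, z is the direction in which the jaws open and shut, and the axes are right-handed (so a half turn about x gives the same grasp; the last joint's range is limited). The gripper opens to 85 mm and grips with 20 to 120 N. Pads are 22 mm wide; open, the fingers measure 114 mm over their backs; the gripper's body (76 mm by 85 mm) begins 54 mm behind the grasp point. The pads swing forward as they close: fully open they stand 13 mm farther back than shut.
Start: joints at [1.399, 0.255, 0.108, 0, -1.424, -0.285], TCP at [0.243, 0.494, 0.405] pointing down, gripper open.
Joint ranges: [-2.95, 2.95], [-1.21, 1.97], [-1.09, 1.5], [-2.87, 1.71], [-2.94, -0.07], [-3.05, 3.05]. Speed limits (rad/s): [2.57, 2.57, 3.14, 3.14, 3.14, 3.14].

## Interface

Orientations are given as a unit quaternion [w, x, y, z].
In Python, from workcell import * gives the robot as it stands.
- The arm moves only by the tool step_arm, never from a script. Its argument "motion" is a list of rows, each a list of 4 numbers: the shift along the world's x, y, z in m, then the turn about the world's z in degrees. A call has 1 to 5 rows; each row shifts and turns the commanded pose from where the row before left it; what a row does not reach is not made up. A row lasts 1/10 s, in which the tool goes at most 50 mm and 8.59 degrees, less where a joint would pass 70% of its speed; a pose out of reach is approached as far as the arm can. A call with a gripper value outside its range is refused whole. "claw" is the opening, from 0 (shut) to 1 (fully open), set as the call begins (left out, the last holds). The fingers move at their own pace and stop on an object; "force" is the grip in N (left out, the last holds). Time passes only in rows, so rows that do not move let the fingers close. It gives the time, the measured TCP pose, the force and the opening at its end, in the units of the state.
- sense(): the state, without advancing time (a new reading comes with each control period).
- camera(name): name is "side" or "top" or "wrist"; returns a dict with "pixels" (420x560x3 uint8, red, green, blue), "mtx" (3x3 intrinsics, pixels), "rvec" (rotation vector, rad) and "tvec" (3), from world to camera coordinates, as OpenCV has them; the wrist camera has in their place "mount" (4x4, takes a point from camera to tool coordinates, whose origin is the TCP and whose axes are the tool frame's). Camera axes: x right, y down, z forward; pixel columns grow to the right and rows downward; lengths in m; the calibration is good to about 2 mm. A picture is of the moment at which its call begins: read the wrist's pose just before it. There is no depth.
- hand_in(): hands the job in, once; it reports no verdict.
The state is a dict: "time": time; "q": joint angles; "dq": joint speeds; "joint_efforts": joint torques, N m; "position": TCP position; "eef_rot": TCP orientation; "wrist_force": force on the tool from outside, world axes, zero at the start; "wrist_torque": the same for the moment, N m; "finger_gap": finger opening in m.
Only numpy, scipy, OpenCV 4.12 (cv2) and the standard library are available. Lean on these libraries where they do the work, as an engineer would, in place of code of your own. Each camera call takes 0.05 s, during which the arm holds its last target. There are 200 camera calls.

## Working session

There is one attempt and no reset: what is moved stays moved. The work goes in short steps, Python scripts to look and compute and a tool call to move; the robot and the scene stay as the last step left them, time stands still between calls to the robot, and variables do not carry over. Pictures are saved under pics/ and viewed, about 8 in all and at most 12, crops included, and the job is handed in when it is done.

Besides the shell and the picture viewer there is one more tool, called after "Call:" as a command line: name --pt "numbers of a row" for each row, then --argument value for the rest. step_arm: Moves the arm, as the interface text tells. Its arguments: {"type":"object","properties":{"motion":{"type":"array"},"claw":{"type":"number"},"force":{"type":"number"}},"required":["motion"]}

```bash
mkdir -p pics; ls; python3 - <<'E'
from workcell import *
import cv2,pickle
s=sense();print(s['time'],s['position'],s['eef_rot'],s['finger_gap'])
d={}
for n in('side','top'):
    c=camera(n);d[n]=c;cv2.imwrite(f'pics/{n}0.png',cv2.cvtColor(c['pixels'],cv2.COLOR_RGB2BGR))
pickle.dump(d,open('c0.pkl','wb'))
E
```

```text
pics
0.0 [0.24245555 0.49348816 0.40378575] [-0.37416373 -0.59967219 -0.37339894  0.60080612] 0.08555178878147358
```

View pics/top0.png

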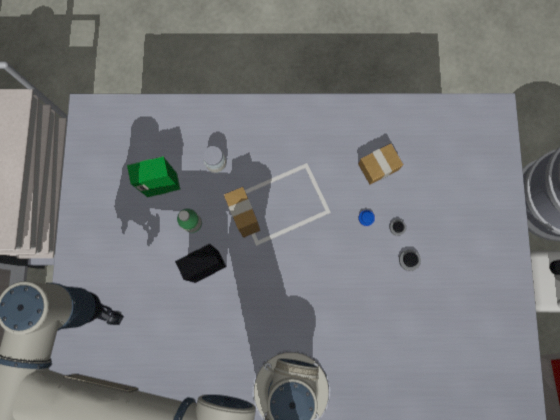

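View pics/side0.png

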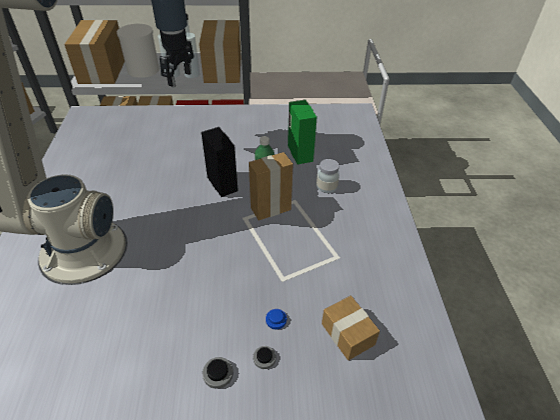

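Top view: carton at (243,212), zone to its right (corners about (307,165), (329,212), (258,243)), bottle (189,219), jar (214,158), squat box (381,163). Carton candidates are the brown one (243,212), the green (153,176), the black (200,263) and the low brown box (381,163); I choose the brown one at (243,212). Button candidates are blue (367,217), small black (398,226) and large black (409,259); I choose the small black one.

```bash
cat > h.py <<'E'
import cv2,pickle,numpy as np
def ray(c,p):
    R=cv2.Rodrigues(np.array(c['rvec'],float))[0];t=np.array(c['tvec'],float).ravel()
    u=cv2.undistortPoints(np.array([[p]],float),np.array(c['mtx'],float),None).ravel()
    return -R.T@t,R.T@np.array([u[0],u[1],1])
def plane(c,p,z=0):
    o,d=ray(c,p);return o+d*(z-o[2])/d[2]
def tri(c1,p1,c2,p2):
    o,d=ray(c1,p1);q,e=ray(c2,p2)
    s=np.linalg.lstsq(np.c_[d,-e],q-o,rcond=None)[0]
    a=o+s[0]*d;b=q+s[1]*e
    return (a+b)/2,np.linalg.norm(a-b)
def proj(c,P):
    return cv2.projectPoints(np.array(P,float).reshape(-1,1,3),np.array(c['rvec'],float),np.array(c['tvec'],float),np.array(c['mtx'],float),None)[0].reshape(-1,2)
E
python3 - <<'E'
from h import *
d=pickle.load(open('c0.pkl','rb'))
t=d['top'];s=d['side']
print('cam',ray(t,(280,210))[0],ray(s,(280,210))[0])
for n,p in dict(zc1=(307,165),zc2=(329,212),zc3=(258,243)).items(): print(n,plane(t,p))
for n,p in dict(zc1=(338,258),zc2=(283,279),zc3=(244,218)).items(): print(n,'side',plane(s,p))
print('button',tri(t,(398,226),s,(264,356)),'big',tri(t,(410,259),s,(219,372)))
a=cv2.resize(t['pixels'][140:290,160:310],None,fx=4,fy=4,interpolation=3)
b=cv2.resize(s['pixels'][120:290,195:345],None,fx=3.5,fy=3.5,interpolation=3)
cv2.imwrite('pics/a1.png',a[:,:,::-1]);cv2.imwrite('pics/b1.png',b[:,:,::-1])
E
```

```text
cam [0.24694713 0.02022033 1.55096788] [ 0.49651897 -0.81250288  0.94382535]
zc1 [ 0.69689849 -0.05522133  0.        ]
zc2 [ 0.54104835 -0.1243641   0.        ]
zc3 [0.44077649 0.10156394 0.        ]
zc1 side [ 0.70133715 -0.05463865  0.        ]
zc2 side [ 0.54667865 -0.12004265  0.        ]
zc3 side [0.44112498 0.10686089 0.        ]
button (array([ 0.4936922 , -0.33956328,  0.01240595]), np.float64(0.001202755144562658)) big (array([ 0.39245275, -0.37229755,  0.00993388]), np.float64(0.003294938139474492))
```

View pics/a1.png

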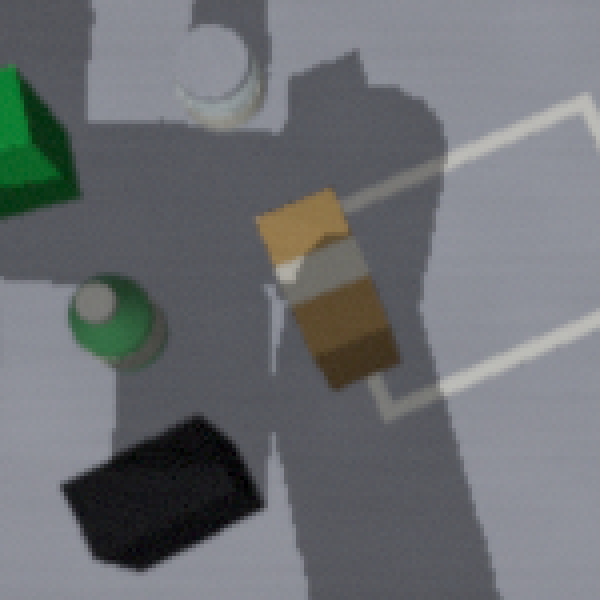

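View pics/b1.png

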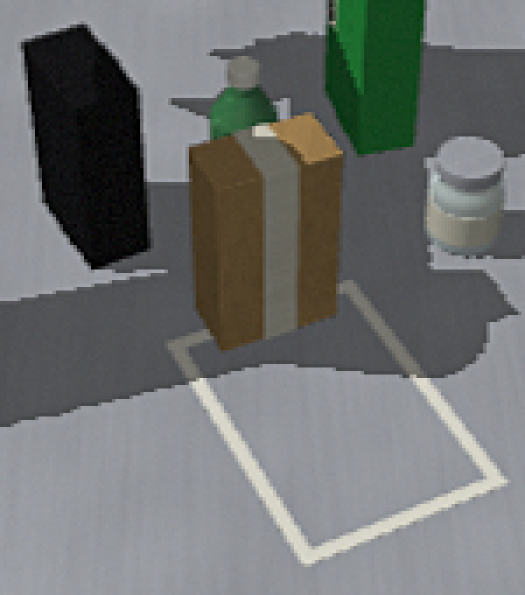

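Top crop: carton top face roughly (256,216)-(333,188)-(388,328)-(310,355); the bottle stands about 30 px (full-frame) off its outer face, and the black look-alike is at lower left. Side crop shows the same carton's inner face standing on the end tape. Next I fit the poses.

```bash
python3 - <<'E'
from h import *
from scipy.optimize import least_squares
d=pickle.load(open('c0.pkl','rb'));t=d['top'];s=d['side']
T=[((-1,1,1),(256,216)),((1,1,1),(333,188)),((1,-1,1),(388,328)),((1,-1,0),(400,362)),((-1,-1,0),(333,390))]
S=[((-1,-1,1),(190,148)),((1,-1,1),(220,188)),((1,1,1),(342,153)),((-1,1,1),(310,115)),((1,-1,0),(222,350)),((1,1,0),(336,318)),((-1,-1,0),(197,310))]
def W(k,x,h): 
    k=np.array([q for q,_ in k],float)
    c,n=np.cos(x[2]),np.sin(x[2]);a=k[:,0]*.03;b=k[:,1]*.055
    return np.c_[x[0]+c*a-n*b,x[1]+n*a+c*b,k[:,2]*h]
pt=np.array([p for _,p in T])/4+[160,140]-.4; ps=np.array([p for _,p in S])/3.5+[195,120]-.4
f=lambda x:np.r_[(proj(t,W(T,x,x[3]))-pt).ravel(),(proj(s,W(S,x,x[3]))-ps).ravel()]
r=least_squares(f,[.52,.11,-1.15,.18],x_scale=[.1,.1,1,.1]);x=r.x
print('carton',x,np.abs(r.fun).max(),np.degrees(x[2]))
# zone outer corners (xi,yi)
ZT=[((1,1),(590,93)),((-1,-1),(385,421))];ZS=[((1,1),(509,482)),((1,-1),(308,565)),((-1,-1),(167,343)),((-1,1),(350,280))]
def Z(k,x):
    k=np.array([q for q,_ in k],float);c,n=np.cos(x[2]),np.sin(x[2]);a=k[:,0]*.13;b=k[:,1]*.09
    return np.c_[x[0]+c*a-n*b,x[1]+n*a+c*b,0*a]
zt=np.array([p for _,p in ZT])/4+[160,140]-.4;zs=np.array([p for _,p in ZS])/3.5+[195,120]-.4
g=lambda z:np.r_[(proj(t,Z(ZT,z))-zt).ravel(),(proj(s,Z(ZS,z))-zs).ravel()]
q=least_squares(g,[.57,-.01,-1.15]);z=q.x;print('zone',z,np.abs(q.fun).max())
c,n=np.cos(z[2]),np.sin(z[2]);dx=x[:2]-z[:2];print('carton in zone',c*dx[0]+n*dx[1],-n*dx[0]+c*dx[1],'dyaw',x[2]-z[2])
print('bottle top',tri(t,(96/4+160,303/4+140),s,(243/3.5+195,67/3.5+120)))
print('x dir',np.cos(x[2]),np.sin(x[2]))
P=sense=None
E
```

```text
carton [ 0.52127408  0.1446044  -1.17895905  0.17805131] 1.2318530428679537 -67.54937762116276
zone [ 0.57107922  0.02747679 -1.1410105 ] 0.8506325128121546
carton in zone -0.12722805380911437 0.003528664620551389 dyaw -0.037948549837882206
bottle top (array([0.50523727, 0.31204993, 0.13693318]), np.float64(0.00433708204827275))
x dir 0.3818870890636879 -0.9242089867591977
```

Call:
step_arm --pt "0.02 -0.022 0 -4" --pt "0.025 -0.028 0 -4" --pt "0.025 -0.028 0 -4" --pt "0.025 -0.028 0 -4" --pt "0.025 -0.028 0 -4" --claw 0 --force 40

```text
time: 0.6
position: [0.3632, 0.3583, 0.4043]
eef_rot: [-0.263, -0.656, -0.263, 0.657]
wrist_force: [0.2, -0.2, -0.1]
finger_gap: 0.0123
```

Call:
step_arm --pt "0.025 -0.028 0 -4" --pt "0.025 -0.028 0 -4" --pt "0.025 -0.028 0 -4" --pt "0.025 -0.028 0 -5" --pt "0.025 -0.028 0 -4"

```text
time: 1.1
position: [0.4883, 0.2183, 0.4043]
eef_rot: [-0.139, -0.693, -0.139, 0.694]
wrist_force: [-0.1, -0.1, 0.1]
finger_gap: 0.0
```

Call:
step_arm --pt "0 0 0 0" --pt "0 0 0 0"

```text
time: 1.3
position: [0.4879, 0.219, 0.4041]
eef_rot: [-0.139, -0.693, -0.139, 0.694]
wrist_force: [-0.1, -0.4, 0.6]
finger_gap: 0.0001
```

```bash
python3 - <<'E'
from workcell import *
from h import *
from scipy.spatial.transform import Rotation as R
s=sense();print(s['time'],s['position'],s['finger_gap'],s['wrist_force'])
q=s['eef_rot'];M=R.from_quat([*q[1:],q[0]]).as_matrix();print(M.round(3), s['q'])
c=camera('side');t=camera('top')
a=cv2.resize(c['pixels'][70:290,160:360],None,fx=2.5,fy=2.5);b=cv2.resize(t['pixels'][130:306,130:290],None,fx=2.5,fy=2.5)
b=cv2.copyMakeBorder(b,0,550-440,0,0,0)
cv2.imwrite('pics/p1.png',np.hstack([a,b])[:,:800,::-1])
E
```

```text
1.3 [0.48787554 0.21898011 0.4040618 ] 0.0001256338989088893 [-0.06182941 -0.41368189  0.64565191]
[[-0.001  0.386 -0.922]
 [-0.    -0.922 -0.386]
 [-1.    -0.     0.001]] [ 7.14627147e-01  2.25480390e-01  6.79154633e-02 -4.37671972e-04
 -1.41441554e+00 -3.17748067e-01]
```

View pics/p1.png

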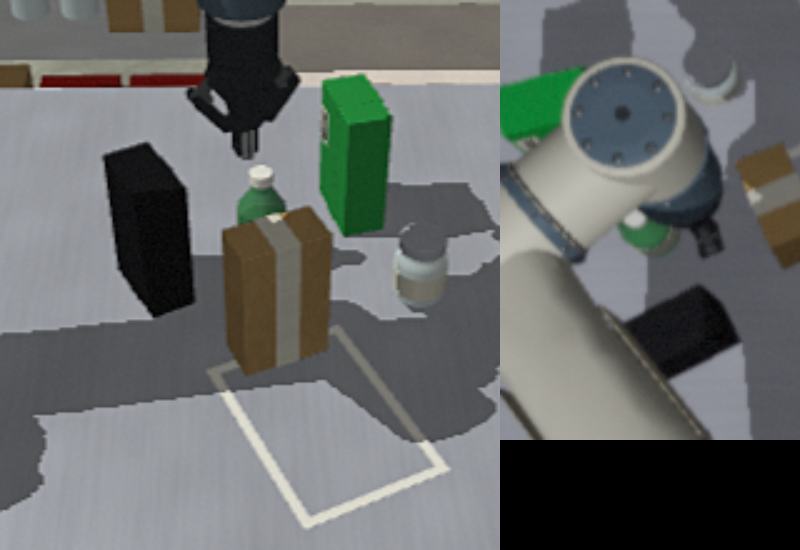

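Side crop: closed fingertips at about (247,150) are behind and above the carton, with the bottle behind at (262,200) and the gripper clear of everything. I lower to 155 mm tip height and push slowly along the carton's x.

Call:
step_arm --pt "0.003 0 -0.025 0" --pt "0 0 -0.025 0" --pt "0 0 -0.026 0" --pt "0.004 -0.009 0 0" --pt "0.004 -0.009 0 0"

```text
time: 1.9
position: [0.4986, 0.2017, 0.3294]
eef_rot: [0.141, 0.693, 0.14, -0.693]
wrist_force: [1.3, -0.7, 0.5]
finger_gap: -0.0
```

Call:
step_arm --pt "0.002 -0.005 0 0" --pt "0.002 -0.005 0 0" --pt "0.002 -0.005 0 0" --pt "0.002 -0.005 0 0"

```text
time: 2.3
position: [0.5068, 0.1812, 0.3293]
eef_rot: [0.14, 0.694, 0.14, -0.693]
wrist_force: [-0.0, 0.9, 0.6]
finger_gap: 0.0
```

Call:
step_arm --pt "0.002 -0.005 0 0" --pt "0.002 -0.005 0 0" --pt "0.002 -0.005 0 0" --pt "0.002 -0.005 0 0"

```text
time: 2.7
position: [0.5147, 0.1612, 0.3287]
eef_rot: [-0.14, -0.693, -0.14, 0.693]
wrist_force: [-0.2, 0.6, 0.7]
finger_gap: 0.0001
```

```bash
python3 - <<'E'
from workcell import *
from h import *
s=sense();print(s['time'],s['position'],s['wrist_force'])
c=camera('side')
cv2.imwrite('pics/p2.png',cv2.resize(c['pixels'][90:290,180:360],None,fx=2.5,fy=2.5)[:,:,::-1])
E
```

```text
2.7 [0.51472214 0.16119446 0.3286581 ] [-0.15155898  0.55577309  0.66823615]
```

View pics/p2.png

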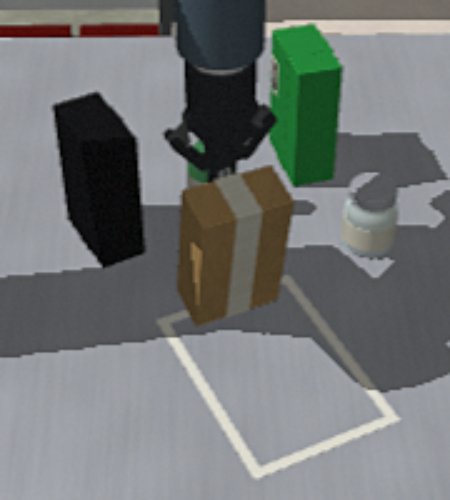

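The carton is tilting about its foot edge, which stays near (197,325), with the fingers behind its top. I keep pushing.

Call:
step_arm --pt "0.002 -0.005 0 0" --pt "0.002 -0.005 0 0" --pt "0.002 -0.005 0 0" --pt "0.002 -0.005 0 0"

```text
time: 3.15
position: [0.5227, 0.1412, 0.3286]
eef_rot: [-0.14, -0.693, -0.14, 0.693]
wrist_force: [-0.4, -0.1, 0.6]
finger_gap: 0.0001
```

Call:
step_arm --pt "0.002 -0.005 0 0" --pt "0.002 -0.005 0 0" --pt "0.002 -0.005 0 0" --pt "0 0 0 0" --pt "0 0 0 0"

```text
time: 3.65
position: [0.5286, 0.1265, 0.3286]
eef_rot: [-0.14, -0.693, -0.14, 0.693]
wrist_force: [-0.1, 0.1, -0.1]
finger_gap: -0.0003
```

```bash
python3 - <<'E'
from workcell import *
from h import *
s=sense();print(s['time'],s['position'],s['wrist_force'])
c=camera('side')
cv2.imwrite('pics/p3.png',cv2.resize(c['pixels'][90:290,180:360],None,fx=2.5,fy=2.5)[:,:,::-1])
E
```

```text
3.65 [0.5286018  0.12648609 0.32864842] [-0.06386596  0.11146166 -0.0526126 ]
```

View pics/p3.png

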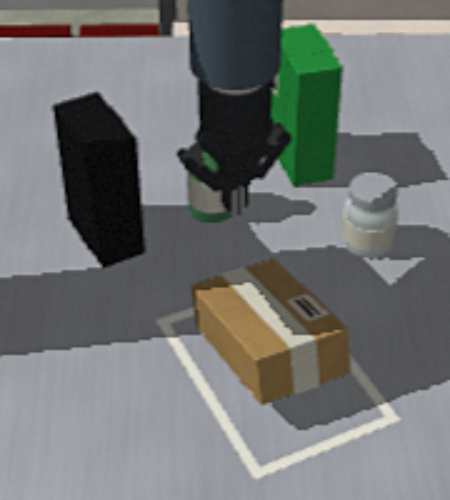

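The carton lies flat on its broad side inside the tape, around (270,330) in the crop. I lift away and go over to the small black button.

Call:
step_arm --pt "0 0 0.02 0" --pt "-0.003 -0.03 0.02 0" --pt "-0.003 -0.04 0 0" --pt "-0.003 -0.04 0 0" --pt "-0.003 -0.04 0 0"

```text
time: 4.2
position: [0.5162, -0.0244, 0.369]
eef_rot: [0.14, 0.693, 0.14, -0.693]
wrist_force: [1.3, -1.1, 0.4]
finger_gap: -0.0001
```

Call:
step_arm --pt "-0.003 -0.04 0 0" --pt "-0.003 -0.04 0 0" --pt "-0.003 -0.04 0 0" --pt "-0.003 -0.04 0 0" --pt "-0.003 -0.04 0 0"

```text
time: 4.7
position: [0.5013, -0.2247, 0.3689]
eef_rot: [0.14, 0.693, 0.14, -0.693]
wrist_force: [0.9, 0.5, -0.1]
finger_gap: -0.0
```

Call:
step_arm --pt "-0.004 -0.04 -0.02 0" --pt "-0.003 -0.04 -0.02 0" --pt "0 -0.03 0 0" --pt "0 0 0 0" --pt "0 0 0 0"

```text
time: 5.2
position: [0.4945, -0.3337, 0.3283]
eef_rot: [-0.139, -0.693, -0.14, 0.693]
wrist_force: [-0.2, -0.2, 0.1]
finger_gap: 0.0002
```

```bash
python3 - <<'E'
from workcell import *
from h import *
s=sense();print(s['time'],s['position'],s['wrist_force'])
w=camera('wrist');c=camera('side');t=camera('top')
pickle.dump(dict(s=s,w=w,side=c,top=t),open('c1.pkl','wb'))
a=w['pixels'];b=cv2.resize(t['pixels'][150:260,220:330],(240,240),interpolation=2)
e=cv2.resize(c['pixels'][180:290,230:340],(240,180),interpolation=2)
b=np.vstack([b,e])
cv2.imwrite('pics/p4.png',np.hstack([a,b])[:,:,::-1])
E
```

```text
5.2 [ 0.49454641 -0.33374181  0.32834718] [-0.21613717 -0.19359033  0.13947038]
```

View pics/p4.png

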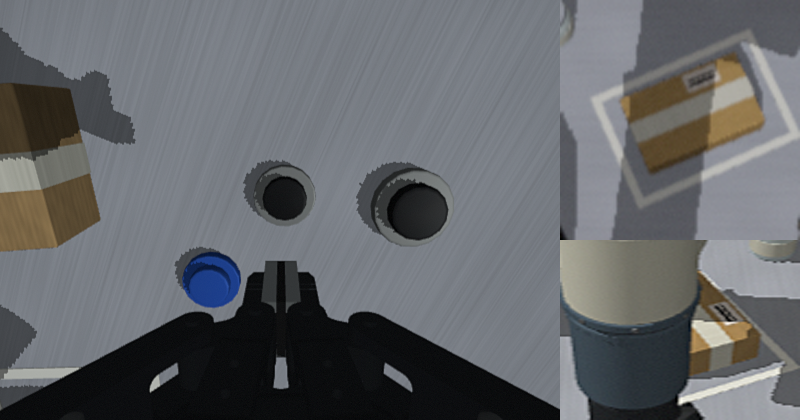

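Wrist view: small black cap at (285,198), larger one at (418,210), blue at (212,278), fingertips at (281,265). The top inset shows the carton wholly inside the tape. Now I triangulate the cap.

```bash
python3 - <<'E'
from h import *
from scipy.spatial.transform import Rotation as R
d=pickle.load(open('c0.pkl','rb'));e=pickle.load(open('c1.pkl','rb'))
def cen(im,p,r,th=60):
    x,y=p;m=(im[y-r:y+r+1,x-r:x+r+1].max(2)<th).astype(np.uint8)
    n,l,st,c=cv2.connectedComponentsWithStats(m);k=l[r,r];return c[k]+[x-r,y-r],st[k]
pt,a=cen(d['top']['pixels'],(398,226),9);ps,b=cen(d['side']['pixels'],(264,356),11);pw,cc=cen(e['w']['pixels'],(285,198),30)
print(pt,a,ps,b,pw,cc)
s=e['s'];q=s['eef_rot'];M=R.from_quat([*q[1:],q[0]]).as_matrix()
T=np.eye(4);T[:3,:3]=M;T[:3,3]=s['position'];C=T@np.array(e['w']['mount'])
u=cv2.undistortPoints(pw.reshape(1,1,2),np.array(e['w']['mtx'],float),None).ravel()
rw=(C[:3,3],C[:3,:3]@[u[0],u[1],1])
rays=[ray(d['top'],pt),ray(d['side'],ps),rw]
def meet(rs):
    A=0;B=0
    for o,v in rs:
        v=v/np.linalg.norm(v);P=np.eye(3)-np.outer(v,v);A=A+P;B=B+P@o
    x=np.linalg.solve(A,B);return x.round(4)
print(meet(rays),meet(rays[:2]),meet(rays[1:]),meet([rays[0],rays[2]]))
for o,v in rays: print([(o+v*(z-o[2])/v[2]).round(4)[:2] for z in(.02,.03)])
E
```

```text
[397.92929293 226.17171717] [ 4  4 11 11 99] [264.53211009 355.1146789 ] [  4   2  16  17 218] [280.45666306 195.71343445] [   0    0   52   52 1846]
[ 0.4945 -0.3383  0.0137] [ 0.4939 -0.3387  0.0142] [ 0.4948 -0.3367  0.0102] [ 0.4946 -0.3383  0.0137]
[array([ 0.4925, -0.3374]), array([ 0.4909, -0.3351])]
[array([ 0.4944, -0.3415]), array([ 0.4944, -0.3466])]
[array([ 0.4963, -0.3391]), array([ 0.4972, -0.3413])]
```

Call:
step_arm --pt "0 -0.005 -0.03 0" --pt "0 0 -0.04 0" --pt "0 0 -0.03 0" --pt "0 0 -0.01 0" --pt "0 0 0 0"

```text
time: 5.85
position: [0.4946, -0.3376, 0.218]
eef_rot: [-0.14, -0.692, -0.141, 0.694]
wrist_force: [-0.0, -1.8, 0.6]
finger_gap: -0.0001
```

```bash
python3 - <<'E'
from workcell import *
from h import *
s=sense();print(s['position'],s['wrist_force'])
w=camera('wrist');c=camera('side')
a=cv2.resize(w['pixels'],(400,300));b=cv2.resize(c['pixels'][310:400,200:320],(400,300))
cv2.imwrite('pics/p5.png',np.hstack([a,b])[:,:,::-1])
E
```

```text
[ 0.49458575 -0.33762132  0.21800989] [-0.0396513  -1.75263215  0.55232807]
```

View pics/p5.png

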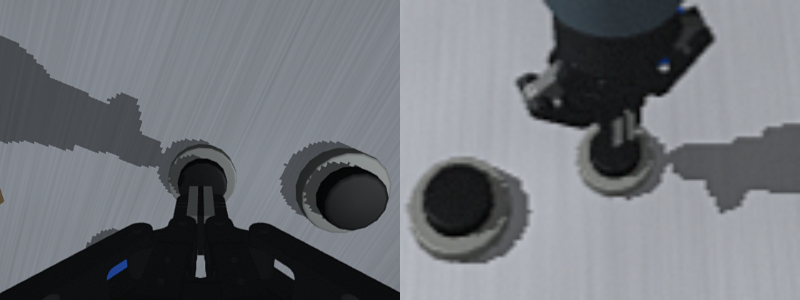

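Tips are just above the small black cap in both views (wrist (200,188), side (620,140)), well centred. I press in small steps.

Call:
step_arm --pt "0 -0.001 -0.008 0" --pt "0 0 -0.005 0" --pt "0 0 -0.003 0" --pt "0 0 0 0"

```text
time: 6.35
position: [0.4944, -0.3394, 0.2023]
eef_rot: [-0.14, -0.693, -0.14, 0.693]
wrist_force: [0.1, -0.0, 1.0]
finger_gap: 0.0
```

Call:
step_arm --pt "0 0 -0.003 0" --pt "0 0 0 0"

```text
time: 6.55
position: [0.4945, -0.3394, 0.1994]
eef_rot: [-0.14, -0.693, -0.14, 0.693]
wrist_force: [0.2, 0.3, 0.3]
finger_gap: -0.0002
```

Call:
step_arm --pt "0 0 -0.002 0" --pt "0 0 -0.001 0" --pt "0 0 0 0"

```text
time: 6.85
position: [0.4945, -0.3394, 0.1965]
eef_rot: [-0.14, -0.693, -0.14, 0.693]
wrist_force: [0.6, -0.2, 0.4]
finger_gap: 0.0003
```

Call:
step_arm --pt "0 0 -0.002 0" --pt "0 0 -0.001 0" --pt "0 0 0 0"

```text
time: 7.15
position: [0.4947, -0.3394, 0.1939]
eef_rot: [0.14, 0.693, 0.14, -0.693]
wrist_force: [-0.2, 0.3, 2.6]
finger_gap: -0.0001
```

Call:
step_arm --pt "0 0 -0.002 0" --pt "0 0 0 0"

```text
time: 7.35
position: [0.4947, -0.3395, 0.1918]
eef_rot: [0.14, 0.693, 0.14, -0.693]
wrist_force: [-0.1, -0.2, 3.5]
finger_gap: 0.0003
```

Contact at TCP z of about 0.196, and the spring force is rising. I continue to the stop.

Call:
step_arm --pt "0 0 -0.001 0" --pt "0 0 -0.001 0" --pt "0 0 0 0"

```text
time: 7.65
position: [0.4947, -0.3395, 0.1899]
eef_rot: [0.14, 0.693, 0.14, -0.693]
wrist_force: [0.6, -1.0, 4.3]
finger_gap: -0.0003
```

Call:
step_arm --pt "0 0 -0.001 0" --pt "0 0 0 0" --pt "0 0 0 0"

```text
time: 7.95
position: [0.4947, -0.3395, 0.1895]
eef_rot: [0.14, 0.693, 0.14, -0.693]
wrist_force: [-0.7, 1.7, 8.9]
finger_gap: -0.0003
```

Call:
step_arm --pt "0 0 -0.001 0" --pt "0 0 0 0" --pt "0 0 0 0"

```text
time: 8.25
position: [0.4947, -0.3394, 0.1894]
eef_rot: [0.141, 0.693, 0.14, -0.693]
wrist_force: [-2.9, 3.1, 13.4]
finger_gap: 0.0003
```

Call:
step_arm --pt "0 0 0.01 0" --pt "0 0 0.03 0" --pt "0 0 0.04 0" --pt "0 0 0.04 0" --pt "0 0 0 0"

```text
time: 8.75
position: [0.4956, -0.3402, 0.3138]
eef_rot: [0.143, 0.696, 0.138, -0.69]
wrist_force: [-0.5, 0.1, 0.2]
finger_gap: -0.0002
```

Call:
step_arm --pt "-0.02 0 0.03 0" --pt "-0.03 0 0.03 0" --pt "-0.03 0 0 0" --pt "0 0 0 0" --pt "0 0 0 0"

```text
time: 9.25
position: [0.4141, -0.3392, 0.3673]
eef_rot: [-0.139, -0.693, -0.14, 0.693]
wrist_force: [-0.2, -0.4, 0.4]
finger_gap: 0.0004
```

```bash
python3 - <<'E'
from workcell import *
from h import *
s=sense();print(s['time'],s['position'],s['wrist_force'])
c=camera('side');t=camera('top')
a=cv2.resize(c['pixels'][90:390,140:440],(400,400));b=cv2.resize(t['pixels'][100:300,100:300],(400,400))
cv2.imwrite('pics/p6.png',np.hstack([a,b])[:,:,::-1])
E
```

```text
9.25 [ 0.4140852  -0.33924016  0.36726823] [-0.15334621 -0.39900147  0.40636564]
```

View pics/p6.png

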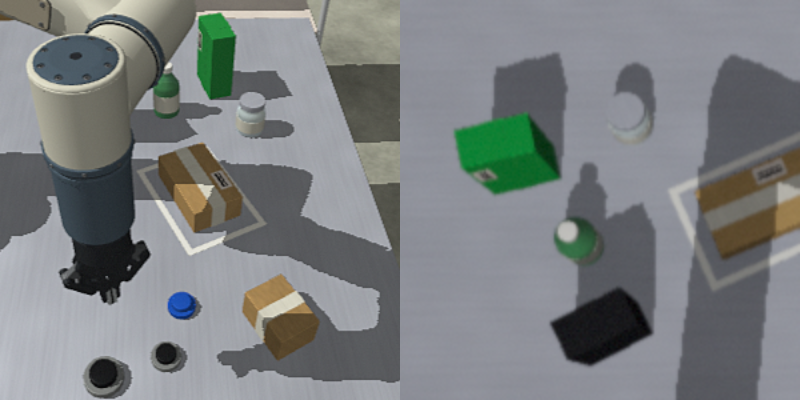

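Both views show the carton flat inside the tape, with the button free again at (166,355). The bottle, jar, squat box and look-alikes are where they were, and the arm is clear.

```bash
python3 -c "
from workcell import *
print(hand_in())"
```

```text
the job is handed in; nothing more can be done
None
```

The carton lies flat on its broad side inside the taped rectangle, the scan button has been pressed and released, and the job is handed in at about 9.3 s.

- **Carton:** I pushed it with the closed fingertips at about 155 mm height, and it tipped over its foot edge. The last side and top pictures show it wholly inside the tape.
- **Button:** I pressed the smaller black one about 6 to 7 mm. The force rose gently to about 4 N, then climbed to 13 N with no further travel, so it was on its stop. I then let go and lifted clear. The last side picture shows nothing on the button. That it came all the way back up rests on its spring, as I did not measure the cap height afterwards.
- **Other objects:** By eye, the bottle, jar, squat box and look-alikes are where they started. The wrist force at the end was near zero.

**Checks that disagreed:** The camera estimate of the cap's height (14 mm) was lower than where the fingers met it (about 23 mm), probably because shadow was mixed into the measured spots. The slow, force-watched descent made up for that.

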